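Hold a spring test probe on a board's round test land

TASK

First swing the bench magnifier on its stiff arm until no part of its lens is over the sloped circuit board. Then take the spring test probe out of its stand and hold its tip on the round brass land of the board, square to the sloping board, pressed lightly so that the spring tip is pushed in about half of its 10 mm travel; the program finishes while still holding it there. Leave the dropper bottle, loupe and tape roll where they are.

Things in the scene. Friction and masses are not known exactly. Their poses are not given: they have to be found in the camera images.
- test_rest: Fixed sloped rest, black base 110 x 130 mm, carrying on four posts a green circuit board 100 mm (up the slope) x 130 mm x 3 mm. Origin: centre of the base's underside, on the bench. x axis: horizontally up the slope; the board rises towards +x at 0.35 rad (20 deg). The board's top face centre is 40 mm above the origin. A daughter board stands 8 mm off its upper half.
- test_pad: The round brass test land, 16 mm across, 1.5 mm thick, fixed on the board's lower half, midway between two 12 mm square brass lands 34 mm to either side. Origin: centre of its upper face, 33 mm above the bench. z axis: the board's normal, 20 deg off vertical, leaning to the low side; x up the slope, y across it.
- magnifier: Fixed bench magnifier: round black base 104 mm across, 20 mm high, with a 16 mm upright steel post in its centre. Origin: centre of the base's underside, on the upright swing axis of the arm. The hub on the post rises to 155 mm. At joint value 0 the arm points along this body's -x.
- swing_arm (a joint): Angle of the magnifier's arm about the upright post, rad, positive anticlockwise seen from above, range -1.7 to 1.7. Starts near 0, lens over the board. Positive swings the lens to the robot's right and front, where there is most room (a white rail 360 mm up passes behind, 0.67 to 0.73 m ahead). The joint is stiff (0.25 N m, some 2.5 N at the knob) and stays where it is left.
- lens_center (a point): Centre of the magnifier's round lens, 94 mm across over its black rim, 10 mm thick, lying level at 140 mm height, 170 mm from the post's axis.
- knob_top (a point): Centre of the top of the upright black knob on the magnifier's arm, 105 mm from the post's axis. The knob is 16 mm in diameter, 45 mm tall, its top at 190 mm height and its foot on the arm at 145 mm. To push or to pinch from above.
- probe_stand: Fixed aluminium block 56 x 56 x 70 mm with a 15 mm hole, 62 mm deep, in the middle of its top, in which the probe stands. Origin: centre of its underside.
- probe: Loose spring test probe, 120 mm long, about 70 g, upright in the stand, collar on the block's top. Origin: on its axis under the collar (at 70 mm height); z towards the handle. Collar 26 mm wide, 6 mm high; round grey handle 18 mm across from 8 to 62 mm, end at 66 mm. Below: steel barrel 12 mm across, 40 mm long, then a brass spring tip 5 mm across that stands out 14 mm.
- probe_plunger (a joint): How far the spring tip is pushed into the barrel, m: 0 free to 0.010 bottomed. Spring 300 N/m with 0.6 N preload: 0.6 N to start, 2.1 N at 5 mm, 3.6 N at 10 mm.
- probe_tip (a point): The rounded end of the spring tip: 54 mm below the probe's origin along its axis when the spring is free.
- bottle: Amber dropper bottle, 33 mm across, 102 mm tall, loose, standing at the right front of the bench. Origin: centre of its underside. Leave alone.
- loupe: Black eye loupe, 36 mm across, 34 mm tall, loose, near the probe stand. Origin: centre of its underside. Leave alone.
- tape_roll: Roll of amber tape lying flat, 67 mm across, 12 mm high, loose, in front of the soldering irons. Origin: centre of its underside. Leave alone.
Mind the look-alikes: they are no part of the job. Leave any blue or purple look-alike of the probe alone. There is more than one size of the test_rest; the one meant has the size given above.

How it is judged (in metres and radians):
On the way, in this order (a step that is already met when the one before it is completed fails the run):
1. the magnifier's lens is swung off the board while the probe is still in its stand (horizontal distance between lens_center and test_rest above 0.09 m and horizontal distance between probe and probe_stand below 0.02 m), for 0.2 s.
2. the probe is lifted out of its stand in the fingers (z of probe_tip in the frame of probe_stand above 0.07 m and contact force between the fingers and probe above 1 N), for 0.1 s.
At the end, for the whole second after the job is handed in: Lens centre over 90 mm (seen from above) from the rest's centre; the probe held still in the fingers, tip down, within 10 degrees of the board's normal, its tip within 8 mm of the round land's centre, touching it with 0.5 to 6 N, spring tip pushed in 2 to 8 mm (horizontal distance between lens_center and test_rest above 0.09 m and distance between probe_tip and test_pad below 0.008 m and angle between the z axis of probe and the z axis of test_pad, either way round below 0.175 rad and angle between probe's own z axis and vertical below 0.8 rad and value of joint probe_plunger between 0.002 and 0.008 m and contact force between probe and test_pad between 0.5 and 6 N and contact force between the fingers and probe above 1 N and linear speed of probe below 0.02 m/s and horizontal distance between probe and probe_stand above 0.1 m); the arm keeps its last pose, push and grip.
It fails at once if the probe is pressed hard on the rest or board (over 15 N) (contact force between probe and test_rest above 15 N).
It fails at once if the dropper bottle is moved over 30 mm (distance of bottle from where it was at the start of the episode above 0.03 m).
It fails at once if the loupe is moved over 30 mm (distance of loupe from where it was at the start of the episode above 0.03 m).
It fails at once if the tape roll is moved over 30 mm (distance of tape_roll from where it was at the start of the episode above 0.03 m).
It also fails if it takes over 61 s, if anything falls off the work surface, if the arm or the gripper's body presses on something with over 40 N, if the wrist force passes 120 N, or if a joint passes its speed limit or range.

ROBOT

A 6-joint arm with a two-finger parallel gripper is mounted at the origin on a cart in front of the work surface, level with it; the furniture and walls round the work are solid. World frame = base frame: x ahead of the robot, y to its left, z up, the work surface at z = 0. Lengths are in m, angles in degrees, forces in N, time in s.
With the tool pointing down it reaches from about 0.4 to 0.825 m from the base axis. Payload 7 kg.
Tool frame: the origin (TCP) lies on the centre line of the jaws, within the pads' length; the fingertips stand 19 mm ahead of it and the grasp point (between the pads) is the TCP (r.tip_extent is the distance from the TCP to the fingertips, in m); z points along the fingers, y is the line along which they close (so a half turn about z gives the same grasp; the last joint's range is limited). The gripper opens to 88 mm and grips with 3 to 60 N. Pads are 19 mm wide; open, the fingers measure 130 mm over their backs; the gripper's body (78 mm by 193 mm) begins 47 mm behind the grasp point.
Start: joints at [86.981, 20.546, 0.682, 0, -70.136, -16.507], TCP at [0.226, 0.636, 0.246] pointing down, gripper open.
Joint ranges: [-176.03, 176.03], [-82.01, 121.73], [-58.28, 71.71], [-173.87, 95.51], [-174.79, -0.11], [-173.66, 173.66]. Speed limits (degrees/s): [136.94, 136.94, 172.46, 180, 180, 180].

INTERFACE

Orientations are given as [roll, pitch, yaw] about the fixed x, y, z axes, in that order (R = Rz(yaw) Ry(pitch) Rx(roll)).
In Python, from plant import r gives the robot as it stands. The module is installed in compiled form; this text tells all that it offers.
- The arm moves only by the tool jog_arm, never from a script. Its argument "deltas" is a list that holds one entry, the list of rows, each a list of 5 numbers: the opening, from -1 (shut) to 1 (fully open), then the shift along the world's x, y, z in cm, then the turn about the world's z in rad. In form: [[[claw, dx, dy, dz, turn], ...]]. A call has 1 to 8 rows; each row shifts and turns the commanded pose from where the row before left it; what a row does not reach is not made up. A row lasts 1/8 s, in which the tool goes at most 62.5 mm and 10.7 degrees, less where a joint would pass 70% of its speed; a pose out of reach is approached as far as the arm can. A call with a gripper value outside its range is refused whole. The fingers move at their own pace and stop on an object; "force" is the grip in N (left out, the last holds). Time passes only in rows, so rows that do not move let the fingers close. It gives the time, the measured TCP pose, the force, the opening and the grip force at its end, in the units of the state.
- r.get_state(): the state, without advancing time (a new reading comes with each control period).
- r.capture(name): name is "side" or "top"; returns the picture (480x640x3 uint8, blue, green, red); there is no depth.
- r.camera_info(name): a dict with "fx", "fy", "cx", "cy" (pixels), "k1" (the pictures are not rectified: a ray, as slopes to the right and down, at radius r is drawn at 1 + k1 r^2 times it, then the intrinsics apply), "view" (4x4, takes a point from world to camera coordinates). Camera axes: x right, y up, looking along -z (the intrinsics and any distortion apply to the point x, -y, -z); pixel columns grow to the right and rows downward; lengths in m; the calibration is good to about 2 mm. A picture is of the moment at which its call begins. camera_info takes no time and is no camera call.
- r.close_job(): hands the job in; it is judged then, once.
The state is a dict: "time_s": time; "joints": joint angles; "qd": joint speeds; "joint_torque": joint torques, N m; "tcp_pos": TCP position; "eef_rot": TCP orientation; "contact_force": force on the tool from outside, world axes, zero at the start; "moment": the same for the moment, N m; "gripper_width": finger opening in m; "gripper_force": force on a finger pad.
Only numpy, scipy, OpenCV 4.12 (cv2) and the standard library are available. Lean on these libraries where they do the work, as an engineer would, in place of code of your own. Each camera call takes 0.05 s, during which the arm holds its last target. There are 200 camera calls.

## Working session

There is one attempt and no reset: what is moved stays moved. The work goes in short steps, Python scripts to look and compute and a tool call to move; the robot and the scene stay as the last step left them, time stands still between calls to the robot, and variables do not carry over. Pictures are saved under pics/ and viewed, at most 10 in all, crops included, and the job is handed in when it is done.

Besides the shell and the picture viewer there is one more tool, called after "Emit:" by a JSON object that holds its "name" and its "arguments". jog_arm: Moves the arm, as the interface text tells. Its arguments: {"type":"object","properties":{"deltas":{"type":"array"},"force":{"type":"number"}},"required":["deltas"]}

```bash
mkdir -p pics; cat > h.py <<'E'
import numpy as np, cv2
from plant import r
def ray(cam,u,v):
    c=r.camera_info(cam); K=np.array([[c['fx'],0,c['cx']],[0,c['fy'],c['cy']],[0,0,1.]])
    x,y=cv2.undistortPoints(np.array([[[u,v]]],float),K,np.array([c['k1'],0,0,0.]),).ravel()
    V=np.array(c['view']); R=V[:3,:3]; t=V[:3,3]
    return -R.T@t, R.T@np.array([x,-y,-1.])
def onz(cam,u,v,z):
    o,d=ray(cam,u,v); return o+d*(z-o[2])/d[2]
def proj(cam,p):
    c=r.camera_info(cam); V=np.array(c['view']); q=V[:3,:3]@np.array(p,float)+V[:3,3]
    x,y=q[0]/-q[2],-q[1]/-q[2]; s=1+c['k1']*(x*x+y*y)
    return np.array([c['fx']*x*s+c['cx'],c['fy']*y*s+c['cy']])
def tri(a,b):
    (o1,d1),(o2,d2)=ray(*a),ray(*b)
    s=np.linalg.lstsq(np.c_[d1,-d2],o2-o1,rcond=None)[0]
    p,q=o1+d1*s[0],o2+d2*s[1]; return (p+q)/2,np.linalg.norm(p-q)
E
python3 - <<'E'
from h import *
np.set_printoptions(precision=4,suppress=True)
for c in('top','side'):
    cv2.imwrite(f'pics/{c}0.png',r.capture(c)); i=r.camera_info(c); print(c,i['fx'],i['k1'],ray(c,320,240))
print(r.get_state())
E
```

```text
top 524.4698950131618 -0.04901443399464112 (array([ 0.4058, -0.0034,  1.5566]), array([ 0.0422,  0.0118, -0.9991]))
side 534.3345487602054 0.03967708624562887 (array([0.257 , 1.1043, 1.078 ]), array([ 0.1613, -0.7553, -0.6354]))
{'time_s': 0.1, 'joints': array([ 86.9789,  20.5873,   0.6396,  -0.016 , -70.1343, -16.5055]), 'qd': array([ 0.0537,  0.0156,  0.081 ,  0.1499, -0.0244, -0.0037]), 'joint_torque': array([ -0.003 , -58.4164,  29.375 ,   7.0156,   0.0101,  -0.0001]), 'tcp_pos': array([0.2255, 0.6358, 0.2447]), 'eef_rot': array([179.9172,  -0.0089, -19.532 ]), 'contact_force': array([ 0.5861, -0.2763, -0.6216]), 'moment': array([-0.0863, -0.0121,  0.0379]), 'gripper_force': 0.0, 'gripper_width': 0.08777536667356452}
```

View pics/top0.png

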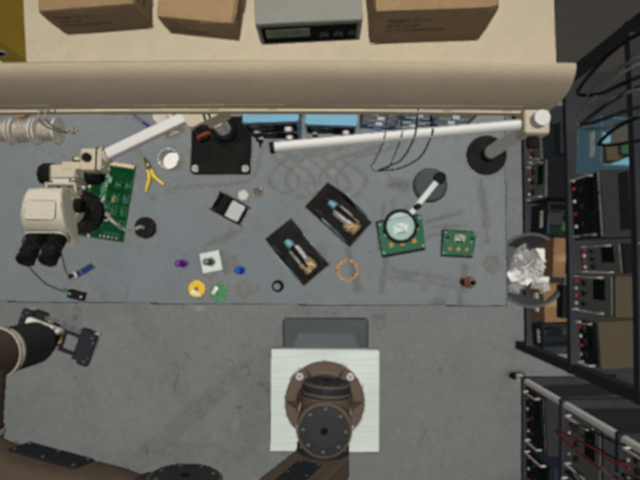

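View pics/side0.png

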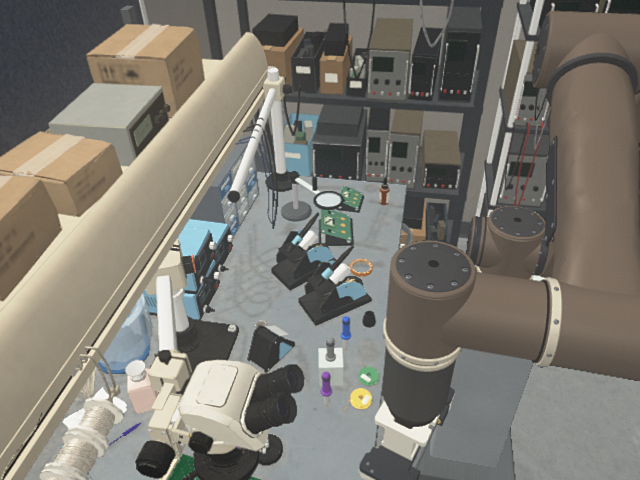

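The top view shows the board at about (401,236) under the lens (400,226), the magnifier base at (430,184) and the probe stand at (210,262). Purple and blue look-alikes stand at (181,264) and (240,270). I'll zoom in on both areas.

```bash
python3 - <<'E'
import cv2,numpy as np
t=cv2.imread('pics/top0.png'); s=cv2.imread('pics/side0.png')
f=lambda im,x,y,w,h,k: cv2.resize(im[y:y+h,x:x+w],None,fx=k,fy=k,interpolation=cv2.INTER_CUBIC)
a=f(t,360,160,130,100,3); b=f(t,165,240,130,66,3)
c=f(s,260,165,130,100,3); d=f(s,300,310,130,66,3)
cv2.imwrite('pics/z.png',np.vstack([np.hstack([a,c]),np.hstack([b,d])]))
E
```

```text
(no output)
```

View pics/z.png

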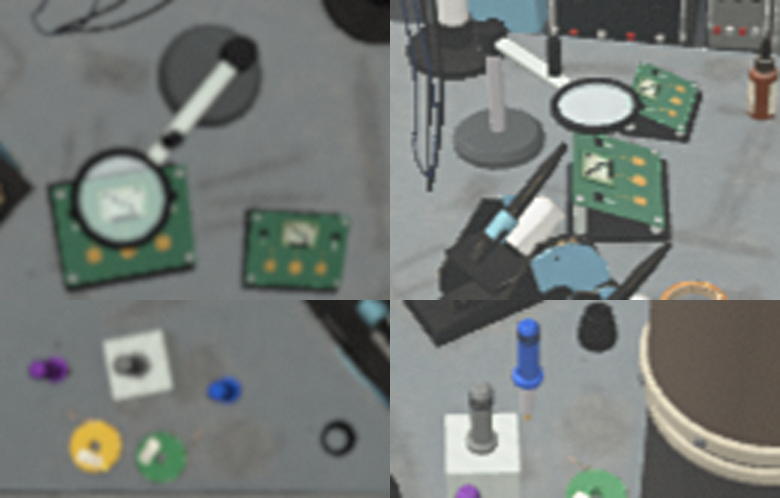

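The crops show these points:

| Item | Top view pixel | Side view pixel |
|---|---|---|
| Knob | about (418,206) | about (315,179) |
| Hub | about (440,177) | – |
| Square lands | about (391,245) and (414,241) | – |
| Round land | between the square lands | about (343,225) |
| Probe handle | – | about (330,343) |

Next I'll measure them.

```bash
python3 - <<'E'
from h import *
np.set_printoptions(precision=4,suppress=True)
T=cv2.imread('pics/top0.png');S=cv2.imread('pics/side0.png')
def comps(im,m,box,mn=4):
    x,y,w,h=box; k=np.zeros(m.shape,np.uint8); k[y:y+h,x:x+w]=m[y:y+h,x:x+w]
    n,l,st,c=cv2.connectedComponentsWithStats(k)
    return [(c[i].round(1),st[i].tolist()) for i in range(1,n) if st[i,4]>=mn]
H=lambda im:cv2.cvtColor(im,cv2.COLOR_BGR2HSV)
br=lambda im:cv2.inRange(H(im),(10,110,110),(28,255,255))
print('lands top',comps(T,br(T),(370,225,75,40),3)); print('lands side',comps(S,br(S),(325,195,40,50),3))
al=lambda im:cv2.inRange(H(im),(0,0,185),(180,40,255))
print('stand top',comps(T,al(T),(195,245,35,35),30)); print('stand side',comps(S,al(S),(310,340,40,35),30))
dk=lambda im:cv2.inRange(im,(0,0,0),(70,70,70))
print('knob/hub top',comps(T,dk(T),(405,165,45,50))); print('knob side',comps(S,dk(S),(307,170,16,24)))
gb=lambda im:cv2.inRange(H(im),(40,90,40),(90,255,255))
print('board top',comps(T,gb(T),(365,210,120,50),30))
print('base top', [onz('top',*p,0.02) for p in((413,184),(447,184),(430,168))])
E
```

```text
lands top [(array([413.9, 240.4]), [412, 239, 5, 4, 17]), (array([390.7, 244.5]), [389, 243, 4, 4, 14]), (array([402.5, 243.8]), [401, 243, 4, 3, 10])]
lands side [(array([342.2, 218.4]), [341, 218, 3, 2, 5]), (array([342.6, 224.9]), [341, 224, 4, 3, 9]), (array([343. , 231.5]), [342, 231, 3, 2, 6])]
stand top [(array([211.3, 261.2]), [200, 251, 22, 21, 243])]
stand side [(array([329.9, 358.4]), [318, 347, 25, 22, 389])]
knob/hub top [(array([439.3, 177.4]), [432, 172, 14, 13, 124]), (array([415.3, 188. ]), [413, 177, 7, 20, 55]), (array([436.2, 197. ]), [426, 187, 20, 15, 56]), (array([417. , 206.2]), [414, 204, 7, 5, 25]), (array([407.3, 212.1]), [405, 210, 6, 5, 11])]
knob side [(array([316.3, 178.4]), [313, 170, 10, 20, 83])]
board top [(array([400.8, 240.5]), [378, 216, 46, 38, 488]), (array([457.8, 243.4]), [442, 231, 33, 25, 408])]
base top [array([ 0.6377, -0.2588,  0.02  ]), array([ 0.6384, -0.3595,  0.02  ]), array([ 0.6858, -0.3094,  0.02  ])]
```

```bash
python3 - <<'E'
from h import *
np.set_printoptions(precision=4,suppress=True)
T=cv2.imread('pics/top0.png');S=cv2.imread('pics/side0.png')
a=onz('top',390.7,244.5,.033);b=onz('top',413.9,240.4,.033);print('lands top',a,b,np.linalg.norm(a-b),(a+b)/2)
print(tri(('top',402.3,242.45),('side',342.6,224.9)),[onz('side',*p,.033) for p in((342.2,218.4),(342.6,224.9),(343,231.5))])
print('hub',onz('top',439.3,177.4,.155)); print('knob top@.185',onz('top',417.5,206,.185),'side top',onz('side',316,171,.19),'mid',onz('side',316.3,179,.168))
al=lambda im:cv2.inRange(cv2.cvtColor(im,cv2.COLOR_BGR2HSV),(0,0,150),(180,45,255))
m=np.zeros(T.shape[:2],np.uint8);m[245:280,195:230]=al(T)[245:280,195:230]
c=max(cv2.findContours(m,0,2)[0],key=cv2.contourArea);h=cv2.convexHull(c)
rc=cv2.minAreaRect(h);print('stand',rc);P=np.array([onz('top',*p,.07) for p in cv2.boxPoints(rc)]);print(P,P.mean(0),np.linalg.norm(np.diff(P,axis=0),axis=1))
ms=cv2.inRange(S,(0,0,0),(150,150,150))
for im,cam,x0,x1,y0,y1 in((S,'side',316,346,335,362),(T,'top',200,222,250,273)):
    print(cam);print(cv2.cvtColor(im,cv2.COLOR_BGR2GRAY)[y0:y1,x0:x1])
# board axis estimate
print('yaw of x up-slope deg', np.degrees(np.arctan2((a-b)[1],(a-b)[0]))-90)
E
```

```text
lands top [ 0.4582 -0.191   0.033 ] [ 0.4705 -0.2586  0.033 ] 0.06868372786982586 [ 0.4644 -0.2248  0.033 ]
(array([ 0.4651, -0.2247,  0.0323]), np.float64(0.0014297160604865298)) [array([ 0.4724, -0.2573,  0.033 ]), array([ 0.4657, -0.2238,  0.033 ]), array([ 0.4591, -0.1907,  0.033 ])]
hub [ 0.6358 -0.3075  0.155 ]
knob top@.185 [ 0.5546 -0.2429  0.185 ] side top [ 0.5587 -0.2797  0.19  ] mid [ 0.5562 -0.2687  0.168 ]
stand ((210.33999633789062, 261.1200256347656), (20.571828842163086, 20.482385635375977), 79.69515228271484)
[[0.43   0.3598 0.07  ]
 [0.4408 0.3023 0.07  ]
 [0.3835 0.2909 0.07  ]
 [0.3726 0.3483 0.07  ]] [0.4067 0.3253 0.07  ] [0.0585 0.0585 0.0584]
side
[[155 156 156 156 158 157 158 159 159 157 156 156 158 159 158 161 157 158
  157 158 158 159 159 159 139 138 137 111  90  90]
 [155 155 156 160 158 158 160 158 157 158 158 157 159 159 159 158 160 158
  158 159 161 160 160 159 141 127 139 137 115  99]
 [155 158 158 157 158 158 156 155 158 158 158 155 155 160 157 151 144 154
  160 161 158 160 156 160 155 123 113 124 123 117]
 [156 158 157 157 156 156 156 155 156 155 15
[... 4441 characters left out ...]
00 171]
 [124 157 196 208 205 200 197 190 183 179 173 170 177 192 202 206 208 210
  208 207 204 181]
 [118 150 191 209 210 209 205 205 204 205 202 199 199 203 205 208 211 209
  208 209 205 186]
 [117 143 183 206 208 207 206 207 209 211 210 207 205 205 206 209 210 208
  205 204 202 184]
 [116 135 174 202 209 206 205 207 210 211 210 206 205 201 203 205 203 199
  190 185 180 163]
 [117 132 168 200 209 206 207 207 207 205 202 198 193 189 186 182 177 167
  159 151 143 132]
 [116 126 159 193 201 200 198 196 189 182 176 171 165 156 147 142 134 129
  125 125 120 115]
 [115 121 145 174 180 177 174 166 156 146 138 132 128 122 119 116 114 115
  117 119 117 118]]
yaw of x up-slope deg 10.319007291815922
```

```bash
python3 - <<'E'
from h import *
np.set_printoptions(precision=4,suppress=True)
T=cv2.imread('pics/top0.png');S=cv2.imread('pics/side0.png')
hub=np.array([.637,-.308])
k=onz('top',417.3,206.2,.17);k2=onz('side',315.2,183.5,.168);l=onz('top',400.5,226,.14)
for n,p in(('k',k),('kside',k2),('lens',l),('tri',tri(('top',417.3,206.2),('side',315.2,183.5))[0])):
    v=p[:2]-hub; print(n,p,np.linalg.norm(v),np.degrees(np.arctan2(v[1],v[0])))
# probe axis: handle end centre side(330,~341) handle mid; collar
print('probe side collar z.073',onz('side',330,358.5,.073),'handle top',onz('side',330,342,.136),'top end',onz('top',210,261.5,.136), 'top2',onz('top',207.5,261.5,.136))
print('stand hole guess proj top', proj('top',[.4067,.3253,.136]),proj('side',[.4067,.3253,.136]),proj('side',[.4067,.3253,.073]))
# stand top face from side: hull
h=cv2.inRange(cv2.cvtColor(S,cv2.COLOR_BGR2HSV),(0,0,180),(180,40,255))[345:372,312:348]
print((h>0).sum(1),(h>0).sum(0))
E
python3 - <<'E'
import cv2,numpy as np
t=cv2.imread('pics/top0.png'); s=cv2.imread('pics/side0.png')
f=lambda im,x,y,w,h,k: cv2.resize(im[y:y+h,x:x+w],None,fx=k,fy=k,interpolation=cv2.INTER_NEAREST)
cv2.imwrite('pics/z2.png',np.vstack([np.hstack([f(t,390,165,60,45,6),f(s,285,165,60,45,6)]),np.hstack([f(t,190,245,60,45,6),f(s,305,330,60,45,6)])]))
E
```

```text
k [ 0.5557 -0.245   0.17  ] 0.10283287200174221 142.22385957023633
kside [ 0.5546 -0.2433  0.168 ] 0.10473588764525557 141.88084683138268
lens [ 0.5048 -0.2044  0.14  ] 0.16793443124370477 141.91669176194907
tri [ 0.5556 -0.2457  0.1664] 0.10247951969914564 142.56782613095592
probe side collar z.073 [0.4067 0.332  0.073 ] handle top [0.4054 0.3353 0.136 ] top end [0.4056 0.3116 0.136 ] top2 [0.4056 0.3185 0.136 ]
stand hole guess proj top [205.0025 261.0657] [330.2096 338.5142] [330.5151 356.226 ]
[ 0  0  5 17 18 18 18 18 18 16 15 15 15 15 16 17 21 25 26 26 26 26 25 10
  0  0  0] [ 0  0  0  0  0  0 20 21 21 21 21 21 21 21 14  8  7  6  6  6  6  7 13 17
 20 21 21 21 21 21 20  4  0  0  0  0]
```

View pics/z2.png

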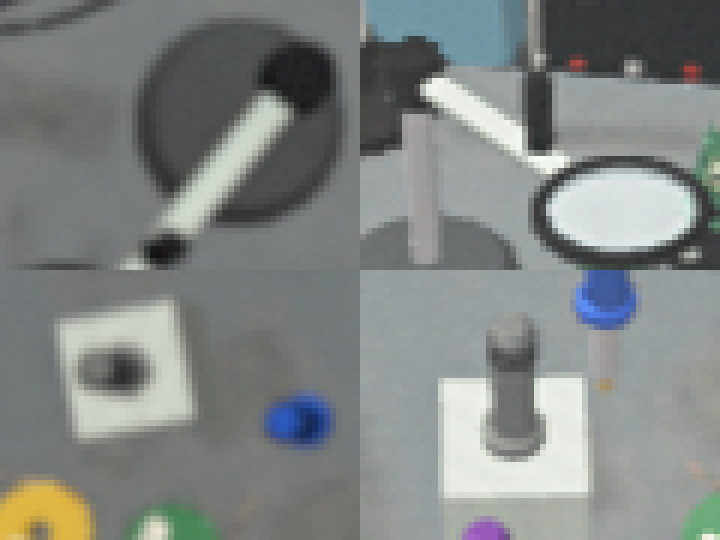

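The knob is at about (0.555,-0.245), 103 mm from the post, with the arm at 142°. The round land is at about (0.465,-0.2245,0.033), with the up-slope direction at a yaw of about 10.5°. The stand is at about (0.407,0.326). All of these fit the given sizes, so I'll move to the knob.

Emit:
{"name": "jog_arm", "arguments": {"deltas": [[[1, 2.1, -5.5, 0, 0], [1, 2.1, -5.5, 0, 0], [1, 2.1, -5.5, 0, 0], [1, 2.1, -5.5, 0, 0], [1, 2.1, -5.5, 0, 0], [1, 2.1, -5.5, 0, 0], [1, 2.1, -5.5, 0, 0], [1, 2.1, -5.5, 0, 0]]], "force": 10}}

```text
time_s: 1.1
tcp_pos: [0.3937, 0.1943, 0.2456]
eef_rot: [-180.0, -0.0, -19.5]
contact_force: [1.2, -0.1, 0.1]
gripper_width: 0.0878
gripper_force: 0.0
```

Emit:
{"name": "jog_arm", "arguments": {"deltas": [[[1, 2.0, -5.5, 0, 0], [1, 2.0, -5.5, 0, 0], [1, 2.0, -5.5, 0, 0], [1, 2.0, -5.5, 0, 0], [1, 2.0, -5.5, 0, 0], [1, 2.0, -5.5, 0, 0], [1, 2.0, -5.5, 0, 0], [1, 2.0, -5.5, 0, 0]]]}}

```text
time_s: 2.1
tcp_pos: [0.5539, -0.2458, 0.2452]
eef_rot: [-180.0, 0.0, -19.5]
contact_force: [1.0, 0.6, 0.4]
gripper_width: 0.0878
gripper_force: 0.0
```

```bash
python3 - <<'E'
from h import *
s=r.get_state();print(s['joints'].round(1),s['tcp_pos'],s['eef_rot'])
c=np.array([.637,-.308])
p=s['tcp_pos'][:2]
for i in range(17):
    a=np.radians(142+i*85/16); q=c+.104*np.array([np.cos(a),np.sin(a)]); print(i,(100*q).round(2),end=' ')
E
```

```text
[ -5.5  14.1  -8.4  -0.  -67.5  76. ] [ 0.55385701 -0.24580716  0.2452067 ] [-1.79997859e+02  2.74522597e-02 -1.95331843e+01]
0 [ 55.5 -24.4] 1 [ 54.95 -25.18] 2 [ 54.46 -26.02] 3 [ 54.06 -26.89] 4 [ 53.74 -27.8 ] 5 [ 53.51 -28.74] 6 [ 53.36 -29.69] 7 [ 53.3  -30.65] 8 [ 53.33 -31.62] 9 [ 53.45 -32.57] 10 [ 53.66 -33.51] 11 [ 53.95 -34.43] 12 [ 54.33 -35.32] 13 [ 54.79 -36.17] 14 [ 55.33 -36.97] 15 [ 55.93 -37.72] 16 [ 56.61 -38.41]
```

Emit:
{"name": "jog_arm", "arguments": {"deltas": [[[1, 0.1, 0, -3.5, 0], [1, 0, 0, -3.4, 0], [-0.5, 0, 0, 0, 0], [-0.8, 0, 0, 0, 0], [-1, 0, 0, 0, 0], [-1, 0, 0, 0, 0], [-1, 0, 0, 0, 0], [-1, 0, 0, 0, 0]]], "force": 10}}

```text
time_s: 3.1
tcp_pos: [0.5547, -0.2438, 0.1768]
eef_rot: [-180.0, -0.0, -19.5]
contact_force: [-1.0, 0.6, -0.1]
gripper_width: 0.0333
gripper_force: 0.0
```

Emit:
{"name": "jog_arm", "arguments": {"deltas": [[[-1, 0, 0, 0, 0], [-1, 0, 0, 0, 0], [-1, 0, 0, 0, 0]]]}}

```text
time_s: 3.48
tcp_pos: [0.5545, -0.2437, 0.1765]
eef_rot: [-180.0, 0.0, -19.5]
contact_force: [-0.6, 2.2, 1.4]
gripper_width: 0.0156
gripper_force: 10.0
```

Emit:
{"name": "jog_arm", "arguments": {"deltas": [[[-1, -0.55, -0.78, 0, 0.05], [-1, -0.49, -0.84, 0, 0.05], [-1, -0.4, -0.87, 0, 0.05], [-1, -0.32, -0.91, 0, 0.05], [-1, -0.23, -0.94, 0, 0.05], [-1, -0.15, -0.95, 0, 0.05], [-1, -0.06, -0.96, 0, 0.05], [-1, 0.03, -0.97, 0, 0.05]]]}}

```text
time_s: 4.47
tcp_pos: [0.5315, -0.3156, 0.1763]
eef_rot: [-179.9, 0.2, 3.5]
contact_force: [-4.7, 4.4, 4.2]
gripper_width: 0.0155
gripper_force: 10.0
```

Emit:
{"name": "jog_arm", "arguments": {"deltas": [[[-1, 0.12, -0.95, 0, 0.05], [-1, 0.21, -0.94, 0, 0.05], [-1, 0.29, -0.92, 0, 0.05], [-1, 0.38, -0.89, 0, 0.05], [-1, 0.46, -0.85, 0, 0.05], [-1, 0.54, -0.8, 0, 0.05], [-1, 0.6, -0.75, 0, 0.05], [-1, 0.68, -0.69, 0, 0.05]]]}}

```text
time_s: 5.48
tcp_pos: [0.5642, -0.3841, 0.1763]
eef_rot: [-179.9, 0.1, 26.4]
contact_force: [-4.5, 1.6, 2.7]
gripper_width: 0.0156
gripper_force: 10.0
```

Emit:
{"name": "jog_arm", "arguments": {"deltas": [[[-0.4, 0, 0, 0, 0], [-0.4, 0, 0, 0, 0], [-0.4, 0, 0, 0, 0], [-0.4, 0, 0, 2.5, 0], [-0.4, 0, 0, 4.0, 0]]]}}

```text
time_s: 6.1
tcp_pos: [0.565, -0.3834, 0.2409]
eef_rot: [-179.9, 0.1, 26.3]
contact_force: [0.7, -0.5, 0.4]
gripper_width: 0.0264
gripper_force: 0.0
```

```bash
python3 - <<'E'
from h import *
s=r.get_state();print(s['joints'].round(1),s['tcp_pos'],s['eef_rot'],s['gripper_width'])
t=r.capture('top');d=r.capture('side')
f=lambda im,x,y,w,h,k: cv2.resize(im[y:y+h,x:x+w],None,fx=k,fy=k,interpolation=cv2.INTER_CUBIC)
cv2.imwrite('pics/z3.png',np.hstack([f(t,360,150,130,120,3),f(d,260,150,130,120,3)]))
E
```

```text
[-17.9  21.5   1.5  -0.  -70.2 134.2] [ 0.56502975 -0.38335138  0.24085873] [-1.79867645e+02  1.10734904e-01  2.62956383e+01] 0.02639354963466855
```

View pics/z3.png

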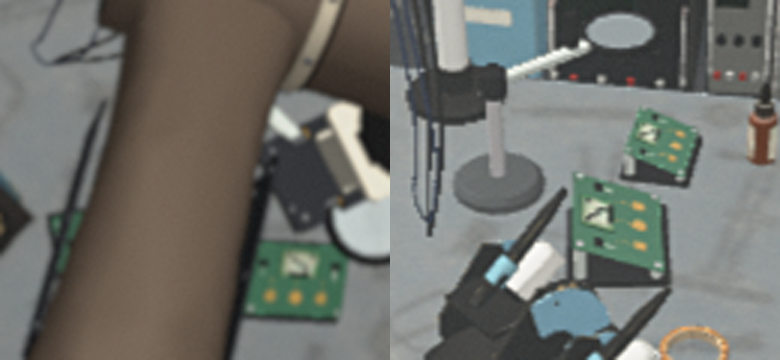

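The side view shows the lens swung well clear, now at about (337,160), with the board and its three lands in the open. Next is the probe stand.

Emit:
{"name": "jog_arm", "arguments": {"deltas": [[[0.2, -1.3, 5.9, 0, -0.035], [0.2, -1.3, 5.9, 0, -0.035], [0.2, -1.3, 5.9, 0, -0.035], [0.2, -1.3, 5.9, 0, -0.035], [0.2, -1.3, 5.9, 0, -0.035], [0.2, -1.3, 5.9, 0, -0.035], [0.2, -1.3, 5.9, 0, -0.035], [0.2, -1.3, 5.9, 0, -0.031]]], "force": 10}}

```text
time_s: 7.2
tcp_pos: [0.4609, 0.0899, 0.2419]
eef_rot: [-180.0, -0.1, 10.4]
contact_force: [1.6, 0.5, -0.2]
gripper_width: 0.0527
gripper_force: 0.0
```

Emit:
{"name": "jog_arm", "arguments": {"deltas": [[[0.2, -1.3, 5.9, 0, 0], [0.2, -1.3, 5.9, 0, 0], [0.2, -1.3, 5.9, 0, 0], [0.2, -1.3, 5.9, 0, 0], [0.2, 0, 0, 0, 0]]]}}

```text
time_s: 7.82
tcp_pos: [0.4086, 0.3275, 0.2412]
eef_rot: [-180.0, -0.0, 10.7]
contact_force: [0.1, 0.0, 0.2]
gripper_width: 0.0524
gripper_force: 0.0
```

```bash
python3 - <<'E'
from h import *
s=r.get_state();print(s['joints'].round(1),s['tcp_pos'],s['eef_rot'],s['gripper_width'])
d=r.capture('side');t=r.capture('top')
f=lambda im,x,y,w,h,k: cv2.resize(im[y:y+h,x:x+w],None,fx=k,fy=k,interpolation=cv2.INTER_CUBIC)
cv2.imwrite('pics/z4.png',np.hstack([f(d,280,250,100,130,4),f(t,160,200,100,130,4)]))
print(proj('side',s['tcp_pos']))
E
```

```text
[ 60.2   6.4 -18.6  -0.  -64.9  40.5] [0.40864141 0.32749986 0.24119825] [-1.79981226e+02 -1.27494585e-02  1.07197959e+01] 0.052352358198249835
[328.57783291 306.87464422]
```

View pics/z4.png

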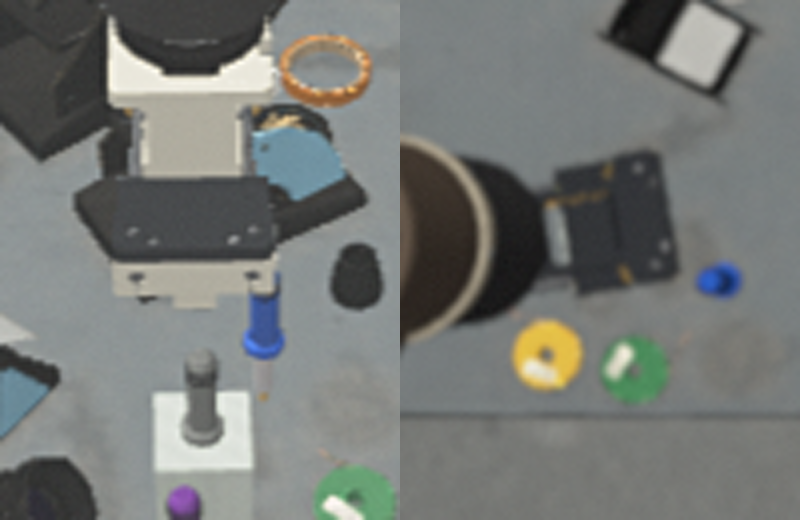

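The side view shows the fingers over the probe, with the handle top at about (330,340) as predicted for x=0.407. I'll go down and grip.

Emit:
{"name": "jog_arm", "arguments": {"deltas": [[[0.2, -0.2, -0.1, -3.5, 0], [0.2, 0, 0, -3.5, 0], [0.2, 0, 0, -3.5, 0], [0.2, 0, 0, -2.8, 0], [-1, 0, 0, 0, 0], [-1, 0, 0, 0, 0], [-1, 0, 0, 0, 0], [-1, 0, 0, 0, 0]]], "force": 10}}

```text
time_s: 8.93
tcp_pos: [0.4081, 0.3237, 0.1097]
eef_rot: [-179.9, -0.1, 10.5]
contact_force: [-0.3, 1.1, -0.1]
gripper_width: 0.0181
gripper_force: 3.5
```

Emit:
{"name": "jog_arm", "arguments": {"deltas": [[[-1, 0, 0, 0, 0], [-1, 0, 0, 0, 0]]]}}

```text
time_s: 9.18
tcp_pos: [0.4082, 0.3242, 0.1094]
eef_rot: [-179.9, -0.1, 10.5]
contact_force: [-1.6, 4.0, 4.5]
gripper_width: 0.0173
gripper_force: 10.0
```

Emit:
{"name": "jog_arm", "arguments": {"deltas": [[[-1, 0, 0.15, 1.1, 0], [-1, 0, 0, 1.1, 0], [-1, 0, 0, 1.1, 0], [-1, 0, 0, 0, 0], [-1, 0, 0, 0, 0]]], "force": 6}}

```text
time_s: 9.8
tcp_pos: [0.4076, 0.3243, 0.1415]
eef_rot: [180.0, 0.0, 10.5]
contact_force: [-0.0, 0.1, -0.3]
gripper_width: 0.0179
gripper_force: 6.0
```

Emit:
{"name": "jog_arm", "arguments": {"deltas": [[[-1, -0.34, -0.06, 0, 0], [-1, -0.34, -0.06, 0, 0], [-1, -0.34, -0.06, 0, 0], [-1, -0.34, -0.06, 0, 0], [-1, -0.34, -0.06, 0, 0], [-1, -0.34, -0.06, 0, 0], [-1, -0.34, -0.06, 0, 0], [-1, -0.34, -0.06, 0, 0]]]}}

```text
time_s: 10.8
tcp_pos: [0.3803, 0.3197, 0.1416]
eef_rot: [-180.0, -0.0, 10.5]
contact_force: [1.9, 1.1, -2.0]
gripper_width: 0.0175
gripper_force: 6.0
```

```bash
python3 - <<'E'
from h import *
s=r.get_state();print(s['joints'].round(1),s['tcp_pos'],s['eef_rot'],s['gripper_width'],s['contact_force'],s['moment'])
d=r.capture('side')
f=lambda im,x,y,w,h,k: cv2.resize(im[y:y+h,x:x+w],None,fx=k,fy=k,interpolation=cv2.INTER_CUBIC)
cv2.imwrite('pics/z5.png',f(d,290,290,80,80,7))
print(proj('side',s['tcp_pos']))
E
```

```text
[ 62.8   9.4 -29.6   0.  -51.   37.7] [0.38034064 0.31971811 0.14160764] [-1.79997133e+02 -5.82107412e-03  1.04968506e+01] 0.01748945467857162 [ 1.92148067  1.06281153 -2.03772489] [ 0.43586591 -0.59643254  0.01653316]
[342.111875   336.51137164]
```

View pics/z5.png

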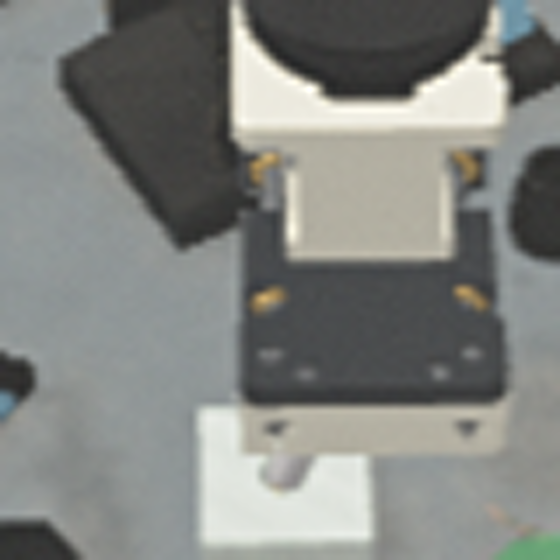

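The side view shows the barrel leaning in the hole at about (331,357), with the handle hidden by the fingers. I'll grip harder, draw it out along its axis, and check the tilt.

Emit:
{"name": "jog_arm", "arguments": {"deltas": [[[-1, 0, 0, 0, 0], [-1, 0, 0, 0, 0], [-1, -0.5, -0.1, 1.5, 0], [-1, -0.7, -0.1, 2, 0], [-1, -0.7, -0.1, 2, 0], [-1, 0, 0, 3, 0], [-1, 0, 0, 3, 0], [-1, 0, 0, 0, 0]]], "force": 30}}

```text
time_s: 11.85
tcp_pos: [0.3618, 0.3172, 0.2597]
eef_rot: [-179.8, -0.2, 10.5]
contact_force: [-0.0, 0.5, -1.1]
gripper_width: 0.0176
gripper_force: 30.0
```

```bash
python3 - <<'E'
from h import *
np.set_printoptions(precision=4,suppress=True)
s=r.get_state();print(s['joints'].round(1),s['tcp_pos'],s['eef_rot'],s['gripper_width'],s['contact_force'])
d=r.capture('side')
p=proj('side',s['tcp_pos']);print(p); x,y=int(p[0])-50,int(p[1])-20
f=lambda im,x,y,w,h,k: cv2.resize(im[y:y+h,x:x+w],None,fx=k,fy=k,interpolation=cv2.INTER_CUBIC)
cv2.imwrite('pics/z6.png',f(d,x,y,100,80,7)); print(x,y)
yw=np.radians(10.5)
for th in(10,20,30):
    a=np.array([np.sin(np.radians(th))*np.cos(yw),np.sin(np.radians(th))*np.sin(yw),-np.cos(np.radians(th))])
    print(th,[((proj('side',s['tcp_pos']+a*l)-[x,y])*7).round(0) for l in(.033,.0394,.0794,.0934)])
E
```

```text
[ 64.8   1.3 -21.8   0.  -66.7  35.7] [0.3618 0.3172 0.2597] [-179.8207   -0.1658   10.5067] 0.01761220512737228 [-0.0213  0.5195 -1.0709]
[351.0883 300.0204]
301 280
10 [array([331., 214.]), array([327., 228.]), array([304., 314.]), array([296., 344.])]
20 [array([313., 211.]), array([305., 225.]), array([261., 307.]), array([246., 335.])]
30 [array([296., 206.]), array([285., 219.]), array([221., 295.]), array([199., 321.])]
```

View pics/z6.png

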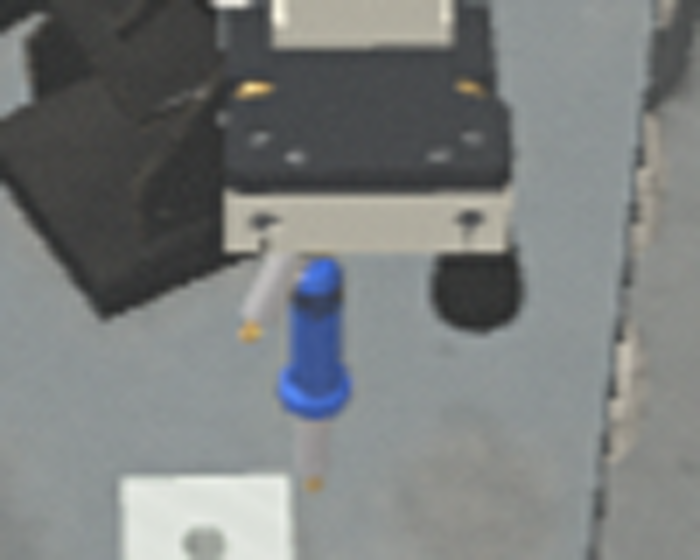

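The side view shows the barrel end at about (337.7,325) and the tip at about (336.7,327.7). That matches the prediction for a 20° tilt, so I'll carry it over to the board.

Emit:
{"name": "jog_arm", "arguments": {"deltas": [[[-1, 2.5, -4, 2.5, 0], [-1, 2.5, -4, 2.5, 0], [-1, 0.7, -5.8, 0, 0], [-1, 0.7, -5.8, 0, 0], [-1, 0.7, -5.8, 0, 0], [-1, 0.7, -5.8, 0, 0], [-1, 0.7, -5.8, 0, 0], [-1, 0.7, -5.8, 0, 0]]]}}

```text
time_s: 12.9
tcp_pos: [0.4525, -0.1131, 0.306]
eef_rot: [-180.0, 0.1, 10.5]
contact_force: [1.5, 1.2, -0.7]
gripper_width: 0.0174
gripper_force: 30.0
```

Emit:
{"name": "jog_arm", "arguments": {"deltas": [[[-1, -0.9, -4, -2.5, 0], [-1, -0.9, -4, -3.5, 0], [-1, -0.9, -4, -3.5, 0], [-1, 0, 0, 0, 0], [-1, 0, 0, 0, 0]]]}}

```text
time_s: 13.52
tcp_pos: [0.4262, -0.2313, 0.2115]
eef_rot: [-180.0, 0.1, 10.4]
contact_force: [0.5, 0.9, -0.5]
gripper_width: 0.0175
gripper_force: 30.0
```

```bash
python3 - <<'E'
from h import *
np.set_printoptions(precision=4,suppress=True)
s=r.get_state();T=s['tcp_pos'];print(s['joints'].round(1),T,s['eef_rot'],s['contact_force'])
yw=np.radians(10.5);t=np.radians(20);n=np.array([-np.sin(t)*np.cos(yw),-np.sin(t)*np.sin(yw),np.cos(t)])
P=np.array([.4648,-.2245,.033]);print('to standoff 20mm (cm)',(P+.1134*n-T)*100)
d=r.capture('side');p=proj('side',T-.07*n).astype(int);x,y=p-[45,35];
cv2.imwrite('pics/z7.png',cv2.resize(d[y:y+75,x:x+100],None,fx=7,fy=7,interpolation=cv2.INTER_CUBIC))
print(x,y,'pred tip',((proj('side',T-.0934*n)-[x,y])*7).round(),'barrel end',((proj('side',T-.0794*n)-[x,y])*7).round(),'collar',((proj('side',T-.0394*n)-[x,y])*7).round(),'pad',((proj('side',P)-[x,y])*7).round())
E
```

```text
[ -5.2   4.  -25.5   0.  -60.5 105.6] [ 0.4262 -0.2313  0.2115] [-179.9876    0.0655   10.4494] [ 0.5498  0.939  -0.5496]
to standoff 20mm (cm) [ 0.0463 -0.031  -7.1896]
303 160 pred tip [297. 291.] barrel end [308. 266.] collar [340. 194.] pad [279. 453.]
```

View pics/z7.png

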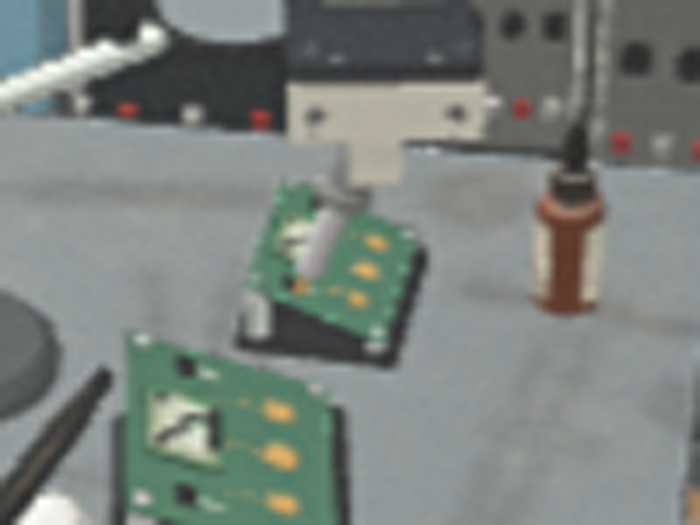

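The side view shows the tip at about (345.9,201), within 1 px of the prediction, and the land at (343,225). I'll go down to the standoff height and then along the board normal.

Emit:
{"name": "jog_arm", "arguments": {"deltas": [[[-1, 0, 0, -2.4, 0], [-1, 0, 0, -2.4, 0], [-1, 0, 0, -2.4, 0], [-1, 0.17, 0.03, -0.47, 0], [-1, 0.17, 0.03, -0.47, 0], [-1, 0, 0, 0, 0], [-1, 0, 0, 0, 0]]]}}

```text
time_s: 14.45
tcp_pos: [0.4304, -0.2306, 0.1309]
eef_rot: [180.0, -0.1, 10.5]
contact_force: [-0.6, -0.6, -0.2]
gripper_width: 0.0175
gripper_force: 30.0
```

```bash
cat > m.py <<'E'
from h import *
np.set_printoptions(precision=4,suppress=True)
F=[]
for i in range(4): r.capture('top'); F.append(r.get_state()['contact_force'])
s=r.get_state();T=s['tcp_pos']
yw=np.radians(10.5);t=np.radians(20);n=np.array([-np.sin(t)*np.cos(yw),-np.sin(t)*np.sin(yw),np.cos(t)])
P=np.array([.4648,-.2245,.033]);d=T-P;print(s['time_s'],T,'F',np.mean(F,0),np.std(F,0),'along n',d@n,'lateral',d-d@n*n,s['gripper_width'])
E
python3 m.py
```

```text
14.65 [ 0.43   -0.2307  0.1305] F [-0.0217  0.507  -1.0599] [0.6031 0.319  0.4376] along n 0.10369590400826544 lateral [0.0001 0.0002 0.0001] 0.017640507376186967
```

Emit:
{"name": "jog_arm", "arguments": {"deltas": [[[-1, 0.17, 0.03, -0.47, 0], [-1, 0.17, 0.03, -0.47, 0], [-1, 0.07, 0.01, -0.19, 0], [-1, 0, 0, 0, 0], [-1, 0, 0, 0, 0]]]}}

```text
time_s: 15.28
tcp_pos: [0.434, -0.23, 0.1189]
eef_rot: [180.0, 0.0, 10.5]
contact_force: [-0.1, 0.0, 0.6]
gripper_width: 0.0175
gripper_force: 30.0
```

```bash
python3 m.py
```

```text
15.475 [ 0.434 -0.23   0.119] F [-0.3392  0.4672  1.1808] [0.2808 0.2594 0.2239] along n 0.09148065205923125 lateral [-0.0001  0.0002 -0.    ] 0.01732839241975227
```

Emit:
{"name": "jog_arm", "arguments": {"deltas": [[[-1, 0.1, 0.02, -0.28, 0], [-1, 0, 0, 0, 0], [-1, 0, 0, 0, 0]]]}}

```text
time_s: 15.85
tcp_pos: [0.435, -0.2298, 0.1161]
eef_rot: [180.0, 0.0, 10.5]
contact_force: [-0.9, -0.8, 1.2]
gripper_width: 0.0167
gripper_force: 30.0
```

```bash
python3 m.py; python3 - <<'E'
from h import *
d=r.capture('side');x,y=300,185
cv2.imwrite('pics/z8.png',cv2.resize(d[y:y+60,x:x+80],None,fx=9,fy=9,interpolation=cv2.INTER_CUBIC))
E
```

```text
16.05 [ 0.435  -0.2297  0.1161] F [-0.809  -0.1841  1.2684] [0.4829 0.4005 0.4958] along n 0.08841822701275792 lateral [-0.      0.0003  0.    ] 0.017462517236250183
```

View pics/z8.png

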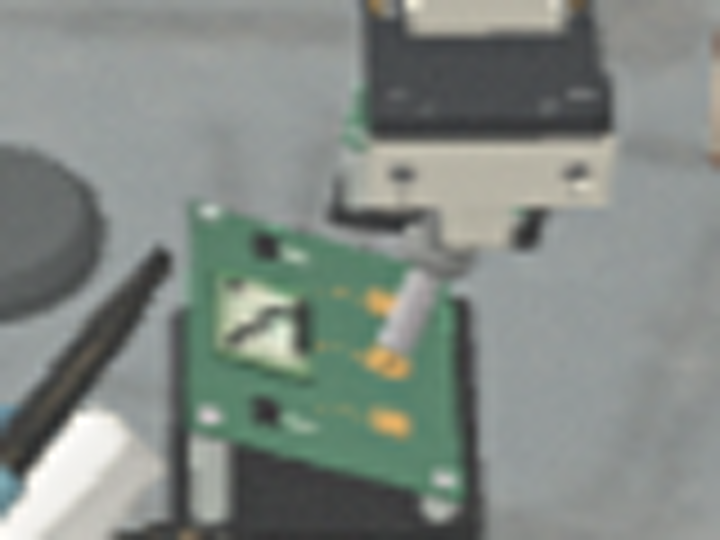

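The side view shows the tip on the round land at about (343.2,225). I'll average the force here, then back off and average again, to get the spring compression.

```bash
sed -i 's/range(4)/range(25)/' m.py; python3 m.py
```

```text
17.35 [ 0.435  -0.2298  0.1161] F [-0.7213 -0.1102  1.5159] [0.4902 0.4071 0.448 ] along n 0.0884027180961639 lateral [-0.      0.0003  0.    ] 0.017491884699377503
```

Emit:
{"name": "jog_arm", "arguments": {"deltas": [[[-1, -0.5, -0.1, 1.4, 0], [-1, 0, 0, 0, 0], [-1, 0, 0, 0, 0]]]}}

```text
time_s: 17.73
tcp_pos: [0.4301, -0.2307, 0.1303]
eef_rot: [180.0, -0.0, 10.5]
contact_force: [0.3, -0.4, -0.9]
gripper_width: 0.0173
gripper_force: 30.0
```

```bash
python3 m.py
```

```text
18.975 [ 0.43   -0.2307  0.1301] F [-0.101  -0.1258 -0.4981] [0.471  0.3696 0.5699] along n 0.10328833320319833 lateral [-0.      0.0002  0.    ] 0.017142988149855244
```

Emit:
{"name": "jog_arm", "arguments": {"deltas": [[[-1, 0.25, 0.05, -0.7, 0], [-1, 0.25, 0.05, -0.7, 0], [-1, 0, 0, 0, 0], [-1, 0, 0, 0, 0]]]}}

```text
time_s: 19.48
tcp_pos: [0.435, -0.2298, 0.116]
eef_rot: [-180.0, 0.0, 10.5]
contact_force: [-0.2, 0.2, 2.5]
gripper_width: 0.0175
gripper_force: 30.0
```

```bash
python3 m.py
```

```text
20.725 [ 0.435  -0.2297  0.1161] F [-0.5948  0.0152  1.5863] [0.5763 0.338  0.5653] along n 0.08838772704208327 lateral [-0.0001  0.0003 -0.    ] 0.01730263369400572
```

The force rises by about 2.1 N along the normal, which means the spring tip is pushed in about 5 mm. I'm handing the job in.

```bash
python3 -c "
from plant import r
print(r.close_job())"
```

```text
the job is handed in; nothing more can be done
None
```

The job is handed in, with no verdict returned: the lens is swung clear of the board, and the probe is held about square on the round brass land, its spring tip pushed in about 5 mm (about 2.1 N).

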